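# Open a tight screw-lid jar in the one-handed jar clamp

### The job

The jar of hazelnuts stands loose between the jaws of the jar clamp: first turn the clamp's knob clockwise as far as it goes, so that the jar is gripped and cannot turn. Then unscrew the tight lid anticlockwise until its thread lets go, without twisting, lifting or tipping the jar and without disturbing the things round about. Lift the lid straight up and finish while still holding it in the gripper, level, two or three centimetres above the mouth of the jar, with the jar still clamped.

Things in the scene. Friction and masses are not known exactly. Their poses are not given: they have to be found in the camera images.
- clamp: the jar clamp, fixed to the worktop: a light wooden board 116 x 250 x 18 mm (x, y, z of this frame; origin under the board's centre on the worktop) with black parts on it. From its +y end: a fixed V jaw (top 62 mm above the worktop), the jar, the sliding jaw (pad 8 mm thick, top 62 mm), and at y = -87 mm a cam housing (62 x 48 mm, top 58 mm) that carries the knob
- clamp_knob (a joint): angle of the clamp's knob about its upright axis, rad: 0 = open, grows clockwise seen from above, 1.40 = closed against its stop. Starts at 0 to 0.3. Its cam pushes the sliding jaw 7 mm towards the V jaw and presses the jar into the V with about 25 N; it takes 0.2 to 0.35 N m and stays where it is left
- knob_grip (a point): centre of the knob's upright grip bar, on the knob's axis, 84 mm above the worktop. The black bar is 48 mm long, 14 mm thick and 27 mm high (69 to 96 mm above the worktop), on a round hub of 40 mm diameter. The frame turns with the knob: its x axis runs along the bar (pinch it across its y axis), z up
- jar_seat (a point): point on the top of the clamp's board (18 mm above the worktop) where the middle of the jar's underside stands when it is pressed into the V jaw; the jar starts 1 to 3 mm from it and the clamp pushes it there
- jar_center (a point): middle of the clear glass jar of hazelnuts, 42 mm above its underside, z up. Loose, about 0.3 kg; body 70 mm in diameter up to 48 mm, then a shoulder, and a neck of 50 mm diameter with its rim 84 mm above the underside. Three pieces of slanting thread stand out of the neck under the lid
- jar_side (a point): point on the outside of the jar's wall, 35 mm from its axis and 42 mm above its underside; it shows whether the jar turns
- lid_center (a point): centre of the jar's plain metal lid, half-way up, z up; the frame turns with the lid. 64 mm in diameter over its fine ribs, 16 mm high, 50 g; grip it round its edge from above, finger tips at most 8 mm below its lower edge (the jar's shoulder is there). Screwed on, its centre is 81 mm above the jar's underside, 99 mm above the worktop. It opens anticlockwise seen from above
- jar_mouth (a point): centre of the jar's rim, 84 mm above its underside. Lugs in the lid grip under thread pieces on the neck; a springy seal presses it up with 30 N, so it takes 0.3 to 0.7 N m to turn. Relative to the jar it comes free after 45 to 63 degrees and meets a stop at 82 to 100: 72 always frees it. Turned at constant height, it is still pushed up with 15 N until it has risen 2 to 3 mm; then it lifts freely
- bowl: small white bowl, 84 mm in diameter, 42 mm high, behind the clamp; leave alone
- spoon: teaspoon, 137 mm long, behind the clamp; leave alone
- spice: spice jar with dark cap, 105 mm high, at the back; leave alone
- lemon: lemon, 83 mm long, at the right; leave alone
- keys: bunch of keys lying at the right; leave alone
There are look-alikes about, which are no part of the job. Of the things that look like the part that bears lid_center, the larger one is meant. Leave any blue look-alike of the part that bears jar_center alone.

How it is judged:
By the outcome, as a careful person would: the job done as asked, in the order asked, and still so for the second after the job is handed in, while the arm keeps its last pose, push and grip.
It also fails if it takes over 48 s, if anything falls off the work surface, if the arm or the gripper's body presses on something with over 40 N, if the wrist force passes 120 N, or if a joint passes its speed limit or range.

### The arm

A 6-joint arm with a two-finger parallel gripper is mounted at the origin on a cart in front of the work surface, level with it; the furniture and walls round the work are solid. World frame = base frame: x ahead of the robot, y to its left, z up, the work surface at z = 0. Lengths are in m, angles in rad, forces in N, time in s.
With the tool pointing down it reaches from about 0.35 to 0.975 m from the base axis. Payload 4.9 kg.
Tool frame: the origin (TCP) lies at the very end of the fingers, on their centre line; the grasp point (between the pads) lies 19 mm behind it; z points along the fingers, y is the line along which they close (so a half turn about z gives the same grasp; the last joint's range is limited). The gripper opens to 85 mm and grips with 20 to 120 N. Pads are 22 mm wide; open, the fingers measure 114 mm over their backs; the gripper's body (76 mm by 85 mm) begins 54 mm behind the grasp point. The pads swing forward as they close: fully open they stand 13 mm farther back than shut.
Start: joints at [1.073, 0.053, 1.613, -0, 1.476, -0.119], TCP at [0.231, 0.581, 0.231] pointing down, gripper open.
Joint ranges: [-3.01, 3.01], [-1.01, 2.22], [0.06, 2.58], [-1.02, 4.17], [0.09, 2.62], [-3.14, 3.14]. Speed limits (rad/s): [2.57, 2.57, 3.14, 3.14, 3.14, 3.14].

### API

Orientations are given as a unit quaternion [w, x, y, z].
In Python, from plant import state, optics, ticket, nets gives the robot as it stands. The module is installed in compiled form; this text tells all that it offers.
- The arm moves only by the shell command python3 -m inch 'ROWS' [OPENING]. ROWS is JSON, a list of rows, each an object of numbers: "dx", "dy", "dz": the shift along the tool's x, y, z as a fraction of full scale; "rx", "ry", "rz": the turn, a rotation vector about the tool's x, y, z as a fraction of full scale. In form: [{"dx": .., "dy": .., "dz": .., "rx": .., "ry": .., "rz": ..}, ...]. A call has 1 to 5 rows; each row is the pose to reach, as a shift and turn from the pose commanded when the call began, along the tool's axes at that moment; what a row does not reach only later rows make up. Full scale, the value 1, is 0.8 m for a shift and 1.5 rad for a turn. A row lasts 1/10 s, in which the tool goes at most 50 mm and 8.59 degrees, less where a joint would pass 70% of its speed; a pose out of reach is approached as far as the arm can. A call with a number of a shift or a turn outside -1 to 1 is refused whole. A call with a gripper value outside its range is refused whole. OPENING is the opening, from -1 (shut) to 1 (fully open), set as the call begins (- or left out, the last holds). The fingers move at their own pace and stop on an object; the grip force is fixed at half the most. Time passes only in rows, so rows that repeat a pose let the fingers close. It gives the time, the measured TCP pose, the force, the opening and the grip force at its end, in the units of the state.
- state(): the state, without advancing time (a new reading comes with each control period).
- optics.grab_frame(name): name is "scene" or "top" or "wrist"; returns the picture (420x560x3 uint8, red, green, blue); there is no depth.
- optics.camera_info(name): a dict with "fx", "fy", "cx", "cy" (pixels), "k1" (the pictures are not rectified: a ray, as slopes to the right and down, at radius r is drawn at 1 + k1 r^2 times it, then the intrinsics apply), "R" (3x3) and "t" (3): a world point X has camera coordinates R X + t. Camera axes: x right, y down, z forward; pixel columns grow to the right and rows downward; lengths in m; the calibration is good to about 2 mm. A picture is of the moment at which its call begins: read the wrist's pose just before it. camera_info takes no time and is no camera call; for the wrist camera it gives the pose at the moment of the call.
- ticket.job_done(): hands the job in; it is judged then, once.
Trained networks look in the newest picture that a camera, given by its name, has taken for a name from the list of things; names that differ only in an ending like _2 or _b are one class to them, and where a whole thing is asked for, a point or a joint stands for the part that bears it (a point fixed in the world has none). Each returns a list of dicts, best first, with "confidence" (0 to 1); they miss things now and then, are a little off and sometimes report something else, mostly with a low value. They report only what shows in the picture. A call takes as long as a camera call. They do not tell look-alikes from the thing itself.
- nets.boxes_of(camera, name): "bbox" ([centre column, centre row, width, height] in pixels, round what is visible of it).
- nets.outline_of(camera, name): "pixels" (420x560 bool, what is visible of it) and "bbox" ([centre column, centre row, width, height] in pixels, round what is visible of it).
The state is a dict: "time": time; "joint_pos": joint angles; "joint_vel": joint speeds; "joint_efforts": joint torques, N m; "tool_pos": TCP position; "tool_rot": TCP orientation; "contact_force": force on the tool from outside, world axes, zero at the start; "ft_torque": the same for the moment, N m; "gripper_width": opening from 0.0 (shut) to 1.0 (fully open); "grasp_force": force on a finger pad.
Only numpy, scipy, OpenCV 4.12 (cv2) and the standard library are available. Lean on these libraries where they do the work, as an engineer would, in place of code of your own. Each camera call takes 0.05 s, during which the arm holds its last target. There are 200 camera calls.

## Working session

There is one attempt and no reset: what is moved stays moved. The work goes in short steps, Python scripts to look and compute and a shell command to move; the robot and the scene stay as the last step left them, time stands still between calls to the robot, and variables do not carry over. Pictures are saved under pics/ and viewed, at most 10 in all, crops included, and the job is handed in when it is done.

```bash
mkdir -p pics
python3 - <<'E'
from plant import state, optics, nets
import cv2,numpy as np
ims=[optics.grab_frame(n) for n in("scene","top")]
for n,im in zip(("scene","top"),ims):
    cv2.imwrite(f"pics/{n}0.png",im[:,:,::-1])
    c=optics.camera_info(n);print(n,{k:np.round(v,4).tolist() for k,v in c.items()})
    for o in("lid_center","jar_center","clamp_knob","clamp"):
        print(o,[(round(d["confidence"],2),np.round(d["bbox"],1).tolist()) for d in nets.boxes_of(n,o)][:4])
s=state();print(s)
E
```

```text
scene {'fx': 449.1158, 'fy': 449.1158, 'cx': 267.6604, 'cy': 214.9268, 'k1': -0.1175, 'R': [[0.5257, -0.8506, -0.0125], [-0.4969, -0.2951, -0.8161], [0.6905, 0.4352, -0.5778]], 't': [-0.3406, 0.3494, 0.6796]}
lid_center [(0.66, [201.4, 218.7, 28.9, 25.7]), (0.6, [163.1, 221.6, 26.2, 18.1])]
jar_center [(0.92, [202.0, 237.8, 32.6, 32.0]), (0.82, [124.4, 216.3, 31.0, 39.7])]
clamp_knob [(0.88, [247.4, 244.4, 23.1, 20.3])]
clamp [(0.67, [201.9, 237.8, 29.4, 31.3]), (0.57, [217.8, 254.8, 113.7, 70.7])]
top {'fx': 527.8271, 'fy': 527.8271, 'cx': 277.9288, 'cy': 217.4397, 'k1': -0.162, 'R': [[-0.0024, -0.9999, 0.0117], [-0.987, 0.0005, -0.1607], [0.1607, -0.0119, -0.9869]], 't': [-0.0257, 0.5995, 1.2952]}
lid_center [(0.59, [238.3, 264.1, 19.5, 25.3]), (0.55, [181.5, 253.8, 14.4, 17.7]), (0.45, [207.9, 163.4, 20.9, 26.3])]
jar_center [(0.7, [152.7, 274.7, 29.3, 31.8]), (0.51, [241.6, 267.9, 18.1, 26.7])]
clamp_knob [(0.68, [290.0, 265.4, 16.0, 15.9])]
clamp [(0.95, [255.2, 266.4, 97.2, 42.0])]
{'time': 0.5, 'joint_pos': array([ 1.07298777e+00,  5.27241711e-02,  1.61295874e+00,  6.82973026e-06,
        1.47598581e+00, -1.19044163e-01]), 'joint_vel': array([-0.00117346,  0.00014768, -0.0006335 ,  0.00020535, -0.00143078,
       -0.00131915]), 'joint_efforts': array([-3.08539848e-04, -3.93213987e+01, -3.70028365e+01, -2.54699302e-05,
        1.34317641e-03,  1.17897432e-05]), 'tool_pos': array([0.23111219, 0.58065665, 0.23125344]), 'tool_rot': array([-1.47855565e-05,  1.88252491e-01,  9.82120664e-01, -3.52100379e-05]), 'contact_force': array([-0.33765991, -0.91596412, -0.41212767]), 'ft_torque': array([-0.00070591,  0.00229218, -0.00298938]), 'grasp_force': 0.0, 'gripper_width': 0.9982976052798127}
```

View pics/top0.png

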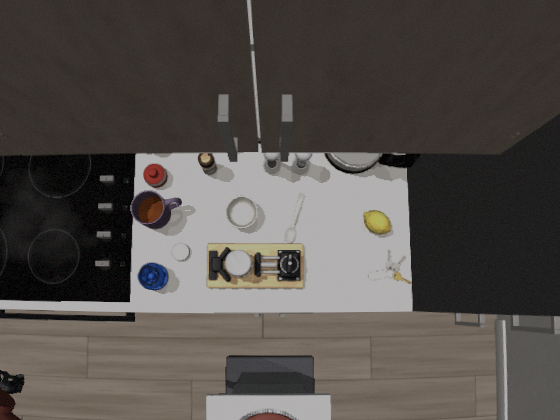

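View pics/scene0.png

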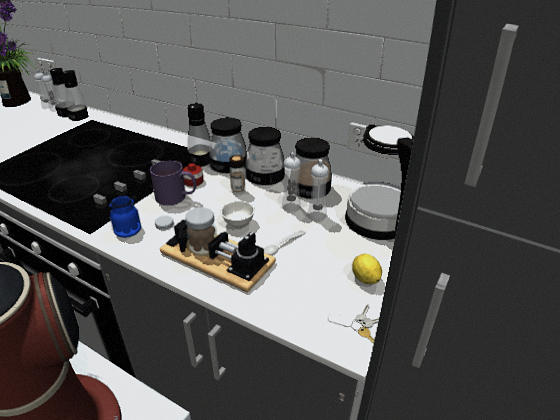

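Top view: the lid on the clamped hazelnut jar is at (238,263) and the small loose lid at (181,253). The lid at (238,263) fits because it is larger and sits on the jar in the clamp. The blue jar at (153,276) is the look-alike. The knob is at (290,265). Next is one enlarged crop plus position estimates.

```bash
cat > h.py <<'E'
import numpy as np,cv2
from scipy.spatial.transform import Rotation as Ro
from plant import state,optics,nets
def ray(c,u,v):
    K=np.array([[c["fx"],0,c["cx"]],[0,c["fy"],c["cy"]],[0,0,1.]])
    # solve r_d = r(1+k1 r^2)
    p=cv2.undistortPoints(np.array([[[u,v]]],float),K,np.array([c["k1"],0,0,0.])).ravel()
    R=np.array(c["R"]);return -R.T@np.array(c["t"]),R.T@np.array([*p,1])
def onz(c,u,v,z):
    o,d=ray(c,u,v);return o+d*(z-o[2])/d[2]
def proj(c,X):
    q=np.array(c["R"])@X+c["t"];s=q[:2]/q[2];s=s*(1+c["k1"]*(s@s))
    return np.array([c["fx"]*s[0]+c["cx"],c["fy"]*s[1]+c["cy"]])
def tool():
    s=state();w,x,y,z=s["tool_rot"];return s["tool_pos"],Ro.from_quat([x,y,z,w])
E
python3 - <<'E'
from h import *
c=optics.camera_info("top")
for n,u,v,z in(("lid",238.3,264.1,.107),("small",181,253,.01),("knob",290,265.4,.09),("b0",207,244,.018),("b1",303.5,244,.018),("b2",303.5,289,.018),("b3",207,289,.018)):print(n,onz(c,u,v,z).round(4))
c=optics.camera_info("scene")
for n,u,v,z in(("lid",201,215,.107),("knob",247.4,240,.09)):print(n,onz(c,u,v,z).round(4))
a=cv2.imread("pics/top0.png")[235:300,160:310];cv2.imwrite("pics/c1.png",cv2.resize(a,None,fx=5,fy=5,interpolation=2))
p,R=tool();print(R.as_matrix().round(3))
ci=optics.camera_info("wrist");print({k:np.round(v,3).tolist() for k,v in ci.items()})
E
```

```text
lid [0.4764 0.0696 0.107 ]
small [0.5121 0.2255 0.01  ]
knob [ 0.4744 -0.0551  0.09  ]
b0 [0.5349 0.1568 0.018 ]
b1 [ 0.5348 -0.0929  0.018 ]
b2 [ 0.4189 -0.0919  0.018 ]
b3 [0.4189 0.1551 0.018 ]
lid [0.4854 0.0701 0.107 ]
knob [ 0.4821 -0.054   0.09  ]
[[-0.929  0.37  -0.   ]
 [ 0.37   0.929 -0.   ]
 [ 0.    -0.    -1.   ]]
{'fx': 294.334, 'fy': 294.334, 'cx': 279.365, 'cy': 209.822, 'k1': 0.012, 'R': [[0.37, 0.929, -0.0], [0.889, -0.354, 0.29], [0.269, -0.107, -0.957]], 't': [-0.625, -0.037, 0.379]}
```

View pics/c1.png

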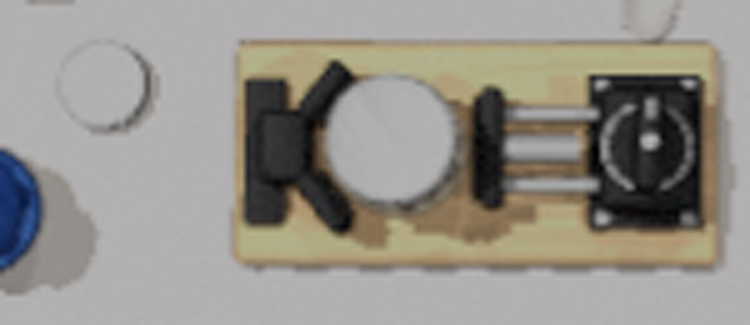

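The crop shows the large lid (64 mm) on the jar at (238.6,263.2), the small loose lid to its left, and the knob at (290,264.6) with its bar roughly along world x. I'm moving above the knob.

```bash
python3 -m inch '[{"dx":-0.5775,"dy":-0.626,"dz":-0.024,"rz":-0.2525},{"dx":-0.5775,"dy":-0.626,"dz":-0.024,"rz":-0.2525},{"dx":-0.5775,"dy":-0.626,"dz":-0.024,"rz":-0.2525},{"dx":-0.5775,"dy":-0.626,"dz":-0.024,"rz":-0.2525},{"dx":-0.5775,"dy":-0.626,"dz":-0.024,"rz":-0.2525}]' 1
python3 -c "
from h import *
p,R=tool();print(p,R.as_matrix().round(3));c=optics.camera_info('wrist');print(R.inv().apply(-np.array(c['R']).T@c['t']-p), (np.array(c['R'])@R.as_matrix()).round(3))"
```

```text
[0.23111219 0.58065665 0.23125344] [[-0.929  0.37  -0.   ]
 [ 0.37   0.929 -0.   ]
 [ 0.    -0.    -1.   ]]
[ 0.07379033  0.00058859 -0.14241902] [[-0.001  1.     0.   ]
 [-0.957 -0.001 -0.29 ]
 [-0.29  -0.     0.957]]validation failed for argument at $[0]...
```

```bash
python3 -m inch '[{"dx":-0.5775,"dy":-0.626,"dz":-0.024,"rx":0,"ry":0,"rz":-0.2525},{"dx":-0.5775,"dy":-0.626,"dz":-0.024,"rx":0,"ry":0,"rz":-0.2525},{"dx":-0.5775,"dy":-0.626,"dz":-0.024,"rx":0,"ry":0,"rz":-0.2525},{"dx":-0.5775,"dy":-0.626,"dz":-0.024,"rx":0,"ry":0,"rz":-0.2525},{"dx":-0.5775,"dy":-0.626,"dz":-0.024,"rx":0,"ry":0,"rz":-0.2525}]' 1
python3 -c "
from h import *
p,R=tool();print(p,R.as_matrix().round(3),state()['time'])"
```

```text
time: 1.0
tool_pos: [0.3207, 0.3462, 0.2386]
tool_rot: [0.0, -0.0, 1.0, 0.0]
contact_force: [1.2, 0.5, -0.3]
gripper_width: 1.0
grasp_force: 0.0
[0.32074608 0.346176   0.2385734 ] [[-1.    -0.001  0.001]
 [-0.001  1.     0.   ]
 [-0.001  0.    -1.   ]] 1.0
```

```bash
python3 -m inch '[{"dx":-0.193,"dy":-0.50,"dz":-0.014,"rx":0,"ry":0,"rz":0},{"dx":-0.193,"dy":-0.50,"dz":-0.014,"rx":0,"ry":0,"rz":0},{"dx":-0.193,"dy":-0.50,"dz":-0.014,"rx":0,"ry":0,"rz":0},{"dx":-0.193,"dy":-0.50,"dz":-0.014,"rx":0,"ry":0,"rz":0},{"dx":-0.193,"dy":-0.50,"dz":-0.014,"rx":0,"ry":0,"rz":0}]' 1 >/dev/null
python3 -m inch '[{"dx":0,"dy":-0.215,"dz":0.0,"rx":0,"ry":0,"rz":0},{"dx":-0.085,"dy":-0.221,"dz":0,"rx":0,"ry":0,"rz":0},{"dx":-0.085,"dy":-0.221,"dz":0,"rx":0,"ry":0,"rz":0},{"dx":-0.085,"dy":-0.221,"dz":0,"rx":0,"ry":0,"rz":0},{"dx":-0.085,"dy":-0.221,"dz":0,"rx":0,"ry":0,"rz":0}]' 1
python3 - <<'E'
from h import *
c=optics.camera_info("wrist");im=optics.grab_frame("wrist");cv2.imwrite("pics/w1.png",im[:,:,::-1])
import pickle;pickle.dump(c,open("c1.pkl","wb"))
for o in("clamp_knob","lid_center"):
  for d in nets.boxes_of("wrist",o)[:3]:print(o,round(d["confidence"],2),np.round(d["bbox"],1),onz(c,*d["bbox"][:2],.09 if o[0]=="c" else .1))
p,R=tool();print(p,R.as_matrix().round(3))
E
```

```text
time: 2.0
tool_pos: [0.4797, -0.0661, 0.2448]
tool_rot: [-0.0, 0.003, 1.0, -0.001]
contact_force: [0.1, 0.6, -0.8]
gripper_width: 0.997
grasp_force: 0.0
clamp_knob 0.69 [291.5 194.9  32.8  45.6] [ 0.47989355 -0.05324362  0.09      ]
lid_center 0.84 [498.  204.1  40.5  38.2] [0.48829364 0.15413542 0.1       ]
lid_center 0.8 [418.2 199.5  69.5  65.8] [0.48298198 0.07376873 0.1       ]
[ 0.47820321 -0.06187691  0.24474624] [[-1.     0.    -0.   ]
 [ 0.     1.     0.001]
 [ 0.     0.001 -1.   ]]
```

View pics/w1.png

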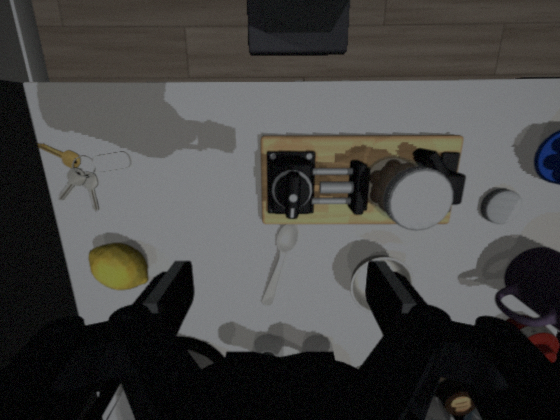

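The wrist view shows the knob bar at about (292,194), nearly along world x. The lid is at (418,199) and the small lid at (499,204). I'll enlarge the knob to read its angle.

Run:
```python
import cv2
a=cv2.imread("pics/w1.png")[135:235,255:355];a=cv2.convertScaleAbs(a,alpha=2.5,beta=10);cv2.imwrite("pics/c2.png",cv2.resize(a,None,fx=6,fy=6,interpolation=2))
```

```text
(no output)
```

View pics/c2.png

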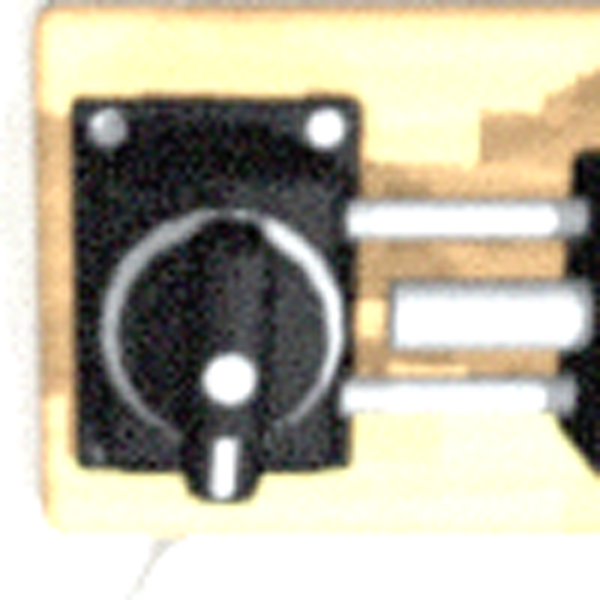

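The crop shows the centre dot on the bar top at (293.2,198.2) and the index mark at about (292.2,212.7).

Run:
```python
from h import *
import pickle;c=pickle.load(open("c1.pkl","rb"))
a=onz(c,293.2,198.2,.096);b=onz(c,292.2,212.7,.096);print(a,b,np.degrees(np.arctan2(b[1]-a[1],b[0]-a[0])))
print(onz(c,418.5,200,.107))
t=optics.camera_info("top");print(onz(t,290,263,.096),onz(t,290,255.5,.096))
```

```text
[ 0.48188262 -0.05172637  0.096     ] [ 0.49739696 -0.05264967  0.096     ] -3.405831809724724
[0.48161768 0.07074411 0.107     ]
[ 0.4797749  -0.05497007  0.096     ] [ 0.49801921 -0.05506974  0.096     ]
```

```bash
python3 -m inch '[{"dx":-0.0025,"dy":0.0106,"dz":0.144,"rx":0,"ry":0,"rz":0.035},{"dx":-0.0025,"dy":0.0106,"dz":0.144,"rx":0,"ry":0,"rz":0.035},{"dx":-0.0025,"dy":0.0106,"dz":0.144,"rx":0,"ry":0,"rz":0.035},{"dx":-0.0025,"dy":0.0106,"dz":0.144,"rx":0,"ry":0,"rz":0.035},{"dx":-0.0025,"dy":0.0106,"dz":0.144,"rx":0,"ry":0,"rz":0.035}]' 1
python3 - <<'E'
from h import *
c=optics.camera_info("wrist");im=optics.grab_frame("wrist");a=cv2.convertScaleAbs(im[120:400,150:430,::-1],alpha=2.2,beta=10)
cv2.imwrite("pics/w2.png",cv2.resize(a,None,fx=2,fy=2))
p,R=tool();print(p,R.as_euler("xyz",True));print(proj(c,np.array([.480,-.0535,.096])),c)
E
```

```text
time: 2.65
tool_pos: [0.4815, -0.0533, 0.1318]
tool_rot: [0.001, 0.026, 1.0, -0.0]
contact_force: [-0.7, -0.1, 1.1]
gripper_width: 1.0
grasp_force: 0.0
[ 0.4822072  -0.05371111  0.13270516] [-179.93884522    0.26519075  177.03947485]
[278.26974471 236.45009498] {'fx': 294.33408073232914, 'fy': 294.33408073232914, 'cx': 279.3650041441535, 'cy': 209.82174950327104, 'k1': 0.011649876640802899, 'R': array([[ 5.18040068e-02,  9.98657107e-01, -5.71544813e-04],
       [ 9.55043896e-01, -4.93743287e-02,  2.92324018e-01],
       [ 2.91903239e-01, -1.56894058e-02, -9.56319163e-01]]), 't': array([ 0.02790496, -0.47181194,  0.14224819])}
```

View pics/w2.png

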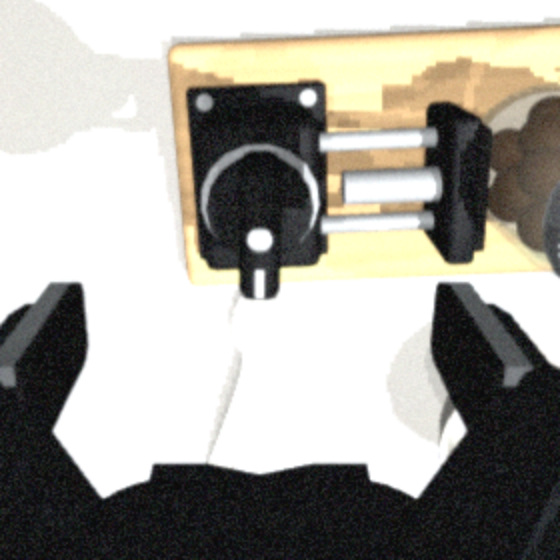

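The dot is at full-image (280,239.5), so the knob is at about (0.482,-0.0525) with its bar aligned between the fingers. Descend and close.

```bash
python3 -m inch '[{"dx":0,"dy":0.0015,"dz":0.036,"rx":0,"ry":0,"rz":0},{"dx":0,"dy":0.0015,"dz":0.072,"rx":0,"ry":0,"rz":0},{"dx":0,"dy":0.0015,"dz":0.072,"rx":0,"ry":0,"rz":0},{"dx":0,"dy":0.0015,"dz":0.072,"rx":0,"ry":0,"rz":0}]' 1
python3 -m inch '[{"dx":0,"dy":0,"dz":0,"rx":0,"ry":0,"rz":0},{"dx":0,"dy":0,"dz":0,"rx":0,"ry":0,"rz":0},{"dx":0,"dy":0,"dz":0,"rx":0,"ry":0,"rz":0},{"dx":0,"dy":0,"dz":0,"rx":0,"ry":0,"rz":0},{"dx":0,"dy":0,"dz":0,"rx":0,"ry":0,"rz":0}]' -1
python3 -m inch '[{"dx":0,"dy":0,"dz":0,"rx":0,"ry":0,"rz":0},{"dx":0,"dy":0,"dz":0,"rx":0,"ry":0,"rz":0},{"dx":0,"dy":0,"dz":0,"rx":0,"ry":0,"rz":0},{"dx":0,"dy":0,"dz":0,"rx":0,"ry":0,"rz":0},{"dx":0,"dy":0,"dz":0,"rx":0,"ry":0,"rz":0}]'
```

```text
time: 3.1
tool_pos: [0.4818, -0.0528, 0.0742]
tool_rot: [0.001, 0.026, 1.0, -0.0]
contact_force: [0.1, -0.4, 0.2]
gripper_width: 0.999
grasp_force: 0.0
time: 3.6
tool_pos: [0.4807, -0.053, 0.0726]
tool_rot: [0.0, 0.026, 1.0, -0.001]
contact_force: [-4.6, -6.3, 13.3]
gripper_width: 0.155
grasp_force: 59.7
time: 4.1
tool_pos: [0.4807, -0.053, 0.0726]
tool_rot: [0.0, 0.026, 1.0, -0.001]
contact_force: [-2.7, -4.3, 5.2]
gripper_width: 0.149
grasp_force: 59.9
```

```bash
python3 -m inch '[{"dx":0,"dy":0,"dz":0,"rx":0,"ry":0,"rz":0.08},{"dx":0,"dy":0,"dz":0,"rx":0,"ry":0,"rz":0.16},{"dx":0,"dy":0,"dz":0,"rx":0,"ry":0,"rz":0.24},{"dx":0,"dy":0,"dz":0,"rx":0,"ry":0,"rz":0.32},{"dx":0,"dy":0,"dz":0,"rx":0,"ry":0,"rz":0.4}]'
python3 -c "
from h import *
p,R=tool();print(p,R.as_euler('xyz',True),state()['ft_torque'])"
python3 -m inch '[{"dx":0,"dy":0,"dz":0,"rx":0,"ry":0,"rz":0.08},{"dx":0,"dy":0,"dz":0,"rx":0,"ry":0,"rz":0.16},{"dx":0,"dy":0,"dz":0,"rx":0,"ry":0,"rz":0.24},{"dx":0,"dy":0,"dz":0,"rx":0,"ry":0,"rz":0.32},{"dx":0,"dy":0,"dz":0,"rx":0,"ry":0,"rz":0.4}]'
python3 -c "
from h import *
p,R=tool();print(p,R.as_euler('xyz',True),state()['ft_torque'])"
```

```text
time: 4.6
tool_pos: [0.4808, -0.0527, 0.0726]
tool_rot: [0.0, 0.322, 0.947, -0.0]
contact_force: [-2.1, -2.7, 5.3]
gripper_width: 0.151
grasp_force: 59.9
[ 0.48084695 -0.05266219  0.07264866] [-1.79990087e+02  5.20967651e-02  1.42391659e+02] [-0.43063244  0.26095712  0.19707294]
time: 5.1
tool_pos: [0.4812, -0.0524, 0.0726]
tool_rot: [0.001, 0.588, 0.809, 0.0]
contact_force: [0.1, -1.6, 4.1]
gripper_width: 0.15
grasp_force: 59.7
[ 0.48115728 -0.05244719  0.0726292 ] [1.79919453e+02 4.67117788e-02 1.08025843e+02] [-0.27498015  0.08006253  0.31548863]
```

```bash
python3 -m inch '[{"dx":0,"dy":0,"dz":0,"rx":0,"ry":0,"rz":0.04},{"dx":0,"dy":0,"dz":0,"rx":0,"ry":0,"rz":0.08},{"dx":0,"dy":0,"dz":0,"rx":0,"ry":0,"rz":0.11},{"dx":0,"dy":0,"dz":0,"rx":0,"ry":0,"rz":0.11}]'
python3 -c "
from h import *
p,R=tool();print(p,R.as_euler('xyz',True),state()['ft_torque'])"
```

```text
time: 5.5
tool_pos: [0.4813, -0.0524, 0.0726]
tool_rot: [0.001, 0.65, 0.76, 0.0]
contact_force: [1.0, -1.2, 4.1]
gripper_width: 0.151
grasp_force: 59.8
[ 0.48125511 -0.05242498  0.07262467] [1.79899549e+02 3.76612136e-02 9.88704092e+01] [-0.27804237 -0.10669385  0.31902101]
```

```bash
python3 -m inch '[{"dx":0,"dy":0,"dz":0,"rx":0,"ry":0,"rz":0.02},{"dx":0,"dy":0,"dz":0,"rx":0,"ry":0,"rz":0.04},{"dx":0,"dy":0,"dz":0,"rx":0,"ry":0,"rz":0.05},{"dx":0,"dy":0,"dz":0,"rx":0,"ry":0,"rz":0.05}]'
python3 -c "
from h import *
p,R=tool();print(p,R.as_euler('xyz',True),state()['ft_torque'])"
```

```text
time: 5.9
tool_pos: [0.4813, -0.0524, 0.0727]
tool_rot: [0.001, 0.677, 0.736, 0.0]
contact_force: [1.7, -1.6, 5.2]
gripper_width: 0.15
grasp_force: 75.7
[ 0.48126501 -0.05244478  0.07270265] [1.79903842e+02 6.21127949e-02 9.47063034e+01] [-0.22707444 -0.2117326   1.87101904]
```

```bash
python3 -m inch '[{"dx":0,"dy":0,"dz":0,"rx":0,"ry":0,"rz":0},{"dx":0,"dy":0,"dz":0,"rx":0,"ry":0,"rz":0},{"dx":0,"dy":0,"dz":0,"rx":0,"ry":0,"rz":0},{"dx":0,"dy":0,"dz":-0.06,"rx":0,"ry":0,"rz":0},{"dx":0,"dy":0,"dz":-0.12,"rx":0,"ry":0,"rz":0}]' 1
python3 -m inch '[{"dx":0.156,"dy":0.013,"dz":0,"rx":0,"ry":0,"rz":0},{"dx":0.156,"dy":0.013,"dz":0,"rx":0,"ry":0,"rz":0},{"dx":0.156,"dy":0.013,"dz":0,"rx":0,"ry":0,"rz":0},{"dx":0.156,"dy":0.013,"dz":0,"rx":0,"ry":0,"rz":0},{"dx":0.156,"dy":0.013,"dz":0,"rx":0,"ry":0,"rz":0}]'
python3 - <<'E'
from h import *
c=optics.camera_info("wrist");im=optics.grab_frame("wrist")
cv2.imwrite("pics/w3.png",cv2.convertScaleAbs(im[:,:,::-1],alpha=2,beta=10))
for d in nets.outline_of("wrist","lid_center")[:3]:
  ys,xs=np.nonzero(d["pixels"]);e=cv2.minEnclosingCircle(np.c_[xs,ys].astype(np.float32));print(d["confidence"],d["bbox"],e,onz(c,*e[0],.104))
p,R=tool();print(p,R.as_euler("xyz",True))
E
```

```text
time: 6.4
tool_pos: [0.4784, -0.0519, 0.1664]
tool_rot: [-0.003, 0.679, 0.734, -0.001]
contact_force: [1.4, -0.9, 0.7]
gripper_width: 0.977
grasp_force: 0.0
time: 6.9
tool_pos: [0.4806, 0.073, 0.1674]
tool_rot: [-0.0, 0.679, 0.734, -0.0]
contact_force: [0.1, 0.1, -0.1]
gripper_width: 0.999
grasp_force: 0.0
0.65 [281.8, 219.0, 81.6, 86.4] ((281.78570556640625, 220.64285278320312), 42.850704193115234) [0.48234445 0.07674967 0.104     ]
0.55 [333.6, 29.2, 53.6, 58.5] ((334.5, 29.0), 31.197053909301758) [0.50456009 0.20315363 0.104     ]
[0.48089344 0.0720528  0.16759085] [-1.79946930e+02  6.93159023e-03  9.44044326e+01]
```

View pics/w3.png

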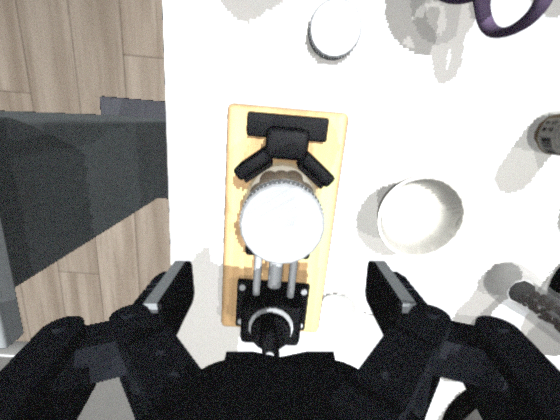

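The wrist view shows the jar pushed into the V jaw, the lid at about (282,221) and the small lid at (335,29). The knob bar now lies along y, so the clamp is closed. I'll lower part way and take one close look.

```bash
python3 -m inch '[{"dx":0.0044,"dy":0.0018,"dz":0.056,"rx":0,"ry":0,"rz":0},{"dx":0.0044,"dy":0.0018,"dz":0.056,"rx":0,"ry":0,"rz":0},{"dx":0.0044,"dy":0.0018,"dz":0.056,"rx":0,"ry":0,"rz":0},{"dx":0.0044,"dy":0.0018,"dz":0.056,"rx":0,"ry":0,"rz":0}]'
python3 - <<'E'
from h import *
p,R=tool();print(p,R.as_euler("xyz",True))
c=optics.camera_info("wrist");im=optics.grab_frame("wrist").copy()
for X,Y in((.482,.0755),(.482,.0740)):
  q=np.array([proj(c,np.array([X+.032*np.cos(t),Y+.032*np.sin(t),.107])) for t in np.linspace(0,6.28,60)])
  cv2.polylines(im,[q.round().astype(int)],True,(255,0,0) if Y>.075 else (0,255,0),1)
a=im[100:330,150:430,::-1];cv2.imwrite("pics/w4.png",cv2.resize(cv2.convertScaleAbs(a,alpha=1.7,beta=10),None,fx=2.5,fy=2.5))
for d in nets.outline_of("wrist","lid_center")[:2]:
  ys,xs=np.nonzero(d["pixels"]);e=cv2.minEnclosingCircle(np.c_[xs,ys].astype(np.float32));print(d["confidence"],e,onz(c,*e[0],.103))
E
```

```text
time: 7.4
tool_pos: [0.4832, 0.0758, 0.1249]
tool_rot: [0.001, 0.679, 0.734, 0.001]
contact_force: [-0.2, 0.4, -0.5]
gripper_width: 1.001
grasp_force: 0.0
[0.48323156 0.07581019 0.12485654] [1.79883785e+02 1.51476269e-02 9.44209223e+01]
0.96 ((340.5, 20.37234115600586), 34.224098205566406) [0.5039302  0.19855261 0.103     ]
0.69 ((277.3838806152344, 247.25405883789062), 52.954776763916016) [0.4822915  0.07665234 0.103     ]
```

View pics/w4.png

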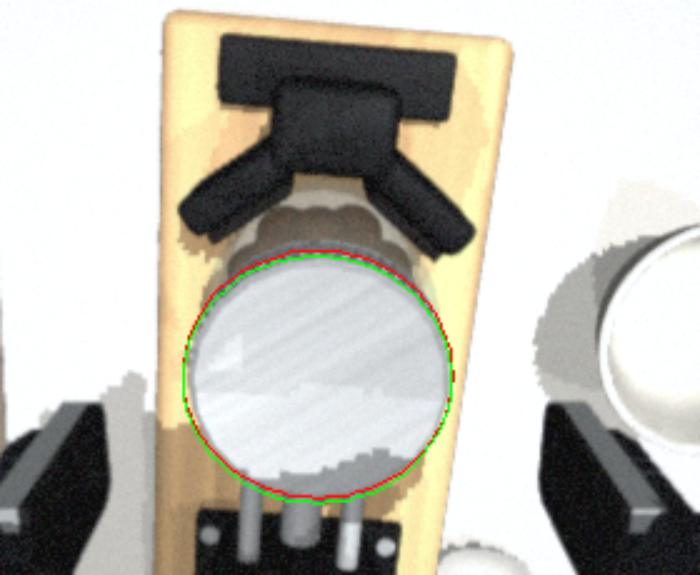

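The lid matches the predicted circle at about (0.482,0.0747). Descend and grip.

```bash
python3 -m inch '[{"dx":-0.0012,"dy":-0.001,"dz":0.03,"rx":0,"ry":0,"rz":0},{"dx":-0.0012,"dy":-0.001,"dz":0.0595,"rx":0,"ry":0,"rz":0},{"dx":-0.0012,"dy":-0.001,"dz":0.0595,"rx":0,"ry":0,"rz":0},{"dx":-0.0012,"dy":-0.001,"dz":0.0595,"rx":0,"ry":0,"rz":0}]'
python3 -m inch '[{"dx":0,"dy":0,"dz":0,"rx":0,"ry":0,"rz":0},{"dx":0,"dy":0,"dz":0,"rx":0,"ry":0,"rz":0},{"dx":0,"dy":0,"dz":0,"rx":0,"ry":0,"rz":0},{"dx":0,"dy":0,"dz":0,"rx":0,"ry":0,"rz":0},{"dx":0,"dy":0,"dz":0,"rx":0,"ry":0,"rz":0}]' -1
python3 -c "
from h import *
p,R=tool();print(p,R.as_euler('xyz',True),state()['ft_torque'])"
```

```text
time: 7.9
tool_pos: [0.482, 0.0754, 0.0766]
tool_rot: [0.0, 0.679, 0.734, 0.0]
contact_force: [0.1, -0.5, 0.6]
gripper_width: 0.995
grasp_force: 0.0
time: 8.4
tool_pos: [0.4821, 0.0754, 0.0781]
tool_rot: [0.0, 0.679, 0.734, 0.0]
contact_force: [-4.6, -0.8, 7.9]
gripper_width: 0.721
grasp_force: 63.7
[0.48212363 0.07539469 0.07813641] [1.79969069e+02 2.06918397e-02 9.44873078e+01] [-0.06043552  0.94452999 -0.00536865]
```

```bash
python3 -m inch '[{"dx":0,"dy":0,"dz":0,"rx":0,"ry":0,"rz":-0.05},{"dx":0,"dy":0,"dz":0,"rx":0,"ry":0,"rz":-0.11},{"dx":0,"dy":0,"dz":0,"rx":0,"ry":0,"rz":-0.17},{"dx":0,"dy":0,"dz":0,"rx":0,"ry":0,"rz":-0.23},{"dx":0,"dy":0,"dz":0,"rx":0,"ry":0,"rz":-0.29}]'
python3 -c "
from h import *
p,R=tool();print(p,R.as_euler('xyz',True),state()['ft_torque'])"
```

```text
time: 8.9
tool_pos: [0.482, 0.0755, 0.0786]
tool_rot: [-0.0, 0.504, 0.864, 0.0]
contact_force: [-9.0, 0.6, 13.6]
gripper_width: 0.721
grasp_force: 64.3
[0.48196011 0.07554514 0.07862095] [-1.79989854e+02 -2.70286334e-02  1.19532611e+02] [-0.10653517  1.4675205  -0.48953149]
```

```bash
python3 -m inch '[{"dx":0,"dy":0,"dz":0,"rx":0,"ry":0,"rz":-0.06},{"dx":0,"dy":0,"dz":0,"rx":0,"ry":0,"rz":-0.12},{"dx":0,"dy":0,"dz":0,"rx":0,"ry":0,"rz":-0.18},{"dx":0,"dy":0,"dz":0,"rx":0,"ry":0,"rz":-0.24},{"dx":0,"dy":0,"dz":0,"rx":0,"ry":0,"rz":-0.29}]'
python3 -c "
from h import *
p,R=tool();print(p,R.as_euler('xyz',True),state()['ft_torque'])
im=optics.grab_frame('wrist');cv2.imwrite('pics/w5.png',cv2.convertScaleAbs(im[:,:,::-1],alpha=1.7,beta=10))"
```

```text
time: 9.4
tool_pos: [0.4814, 0.0753, 0.0794]
tool_rot: [-0.001, 0.305, 0.952, -0.001]
contact_force: [-12.9, -2.1, 18.1]
gripper_width: 0.728
grasp_force: 64.7
[0.48140683 0.07527951 0.07936153] [-1.79892604e+02 -8.67367200e-02  1.44477598e+02] [-0.33455821  2.04569269 -0.41342149]
```

View pics/w5.png

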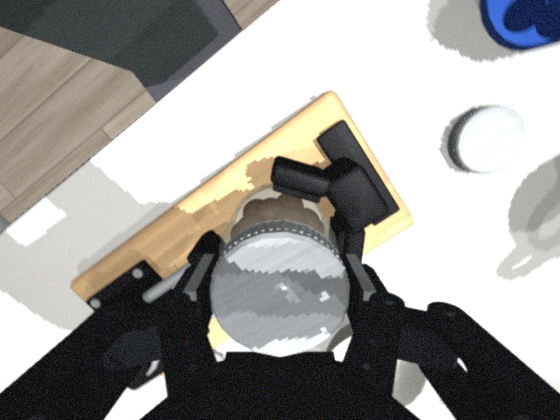

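The lid is turning with the grip and the jar sits square in the V. I'll finish the turn to about 74.5°.

```bash
python3 -m inch '[{"dx":0.0006,"dy":-0.0004,"dz":0,"rx":0,"ry":0,"rz":-0.06},{"dx":0.0006,"dy":-0.0004,"dz":0,"rx":0,"ry":0,"rz":-0.12},{"dx":0.0006,"dy":-0.0004,"dz":0,"rx":0,"ry":0,"rz":-0.18},{"dx":0.0006,"dy":-0.0004,"dz":0,"rx":0,"ry":0,"rz":-0.24},{"dx":0.0006,"dy":-0.0004,"dz":0,"rx":0,"ry":0,"rz":-0.29}]'
python3 -c "
from h import *
p,R=tool();print(p,R.as_euler('xyz',True),state()['ft_torque'])"
```

```text
time: 9.95
tool_pos: [0.481, 0.0747, 0.0794]
tool_rot: [-0.001, 0.092, 0.996, -0.001]
contact_force: [-13.2, -4.2, 17.3]
gripper_width: 0.719
grasp_force: 64.6
[0.4810393  0.07474241 0.07939699] [-1.79874810e+02 -7.80165578e-02  1.69402749e+02] [-0.62023697  1.94948502 -0.40666457]
```

```bash
python3 -m inch '[{"dx":0,"dy":0,"dz":0,"rx":0,"ry":0,"rz":-0.015},{"dx":0,"dy":0,"dz":0,"rx":0,"ry":0,"rz":-0.03},{"dx":0,"dy":0,"dz":0,"rx":0,"ry":0,"rz":-0.03}]'
python3 -c "
from h import *
p,R=tool();print(p,R.as_euler('xyz',True),state()['ft_torque'])"
python3 -m inch '[{"dx":0,"dy":0,"dz":-0.001,"rx":0,"ry":0,"rz":0},{"dx":0,"dy":0,"dz":-0.002,"rx":0,"ry":0,"rz":0}]'
python3 -c "
from h import *
p,R=tool();print(p,R.as_euler('xyz',True),state()['ft_torque'])"
```

```text
time: 10.25
tool_pos: [0.4811, 0.0746, 0.0794]
tool_rot: [-0.001, 0.071, 0.997, -0.001]
contact_force: [-12.4, -2.9, 16.8]
gripper_width: 0.721
grasp_force: 64.6
[0.48107602 0.07463391 0.07939828] [-1.79862091e+02 -7.52687838e-02  1.71835819e+02] [-0.6203244   1.93400359 -0.16319845]
time: 10.45
tool_pos: [0.481, 0.0747, 0.0798]
tool_rot: [-0.0, 0.071, 0.997, -0.001]
contact_force: [-8.8, -3.8, 8.5]
gripper_width: 0.721
grasp_force: 63.8
[0.48097732 0.07468318 0.07983352] [-1.79877354e+02 -3.96886129e-02  1.71822323e+02] [-0.55564314  1.07677299 -0.17128405]
```

```bash
python3 -m inch '[{"dx":0,"dy":0,"dz":-0.001,"rx":0,"ry":0,"rz":0},{"dx":0,"dy":0,"dz":-0.002,"rx":0,"ry":0,"rz":0},{"dx":0,"dy":0,"dz":-0.002,"rx":0,"ry":0,"rz":0}]'
python3 -m inch '[{"dx":0,"dy":0,"dz":-0.001,"rx":0,"ry":0,"rz":0},{"dx":0,"dy":0,"dz":-0.002,"rx":0,"ry":0,"rz":0},{"dx":0,"dy":0,"dz":-0.002,"rx":0,"ry":0,"rz":0}]'
```

```text
time: 10.75
tool_pos: [0.4808, 0.0747, 0.0799]
tool_rot: [-0.0, 0.071, 0.997, -0.001]
contact_force: [-3.8, -4.2, 3.4]
gripper_width: 0.719
grasp_force: 65.5
time: 11.05
tool_pos: [0.4806, 0.0748, 0.0802]
tool_rot: [-0.0, 0.071, 0.997, -0.001]
contact_force: [-1.2, -5.3, -2.1]
gripper_width: 0.721
grasp_force: 66.0
```

```bash
python3 -m inch '[{"dx":0,"dy":0,"dz":-0.001,"rx":0,"ry":0,"rz":0},{"dx":0,"dy":0,"dz":-0.001,"rx":0,"ry":0,"rz":0}]'
python3 -c "
from h import *
p,R=tool();print(p,R.as_euler('xyz',True),state()['ft_torque'])"
```

```text
time: 11.25
tool_pos: [0.4806, 0.0748, 0.0809]
tool_rot: [-0.0, 0.071, 0.997, -0.001]
contact_force: [-2.0, -6.0, -2.8]
gripper_width: 0.718
grasp_force: 65.9
[0.4806224  0.07477021 0.08089133] [-1.79904943e+02 -3.35802632e-02  1.71835020e+02] [-0.69416086  0.18951182 -0.02235895]
```

```bash
python3 -m inch '[{"dx":0,"dy":-0.0006,"dz":-0.0015,"rx":0,"ry":0,"rz":0},{"dx":0,"dy":-0.0006,"dz":-0.003,"rx":0,"ry":0,"rz":0},{"dx":0,"dy":-0.0006,"dz":-0.003,"rx":0,"ry":0,"rz":0}]'
python3 -c "
from h import *
p,R=tool();print(p,R.as_euler('xyz',True),state()['ft_torque'])"
```

```text
time: 11.55
tool_pos: [0.4807, 0.0748, 0.0837]
tool_rot: [-0.0, 0.071, 0.997, -0.0]
contact_force: [-2.1, -4.8, -1.5]
gripper_width: 0.723
grasp_force: 66.1
[0.48068474 0.07482465 0.08374708] [-1.79973212e+02 -3.27982821e-02  1.71834307e+02] [-0.63109183  0.40033161  0.03054044]
```

```bash
python3 -m inch '[{"dx":0,"dy":0,"dz":-0.006,"rx":0,"ry":0,"rz":0},{"dx":0,"dy":0,"dz":-0.015,"rx":0,"ry":0,"rz":0},{"dx":0,"dy":0,"dz":-0.024,"rx":0,"ry":0,"rz":0},{"dx":0,"dy":0,"dz":-0.033,"rx":0,"ry":0,"rz":0},{"dx":0,"dy":0,"dz":-0.033,"rx":0,"ry":0,"rz":0}]'
python3 -m inch '[{"dx":0,"dy":0,"dz":0,"rx":0,"ry":0,"rz":0},{"dx":0,"dy":0,"dz":0,"rx":0,"ry":0,"rz":0},{"dx":0,"dy":0,"dz":0,"rx":0,"ry":0,"rz":0}]'
python3 - <<'E'
from h import *
p,R=tool();print(p,R.as_euler('xyz',True))
a=optics.grab_frame("scene")[160:300,130:330,::-1];cv2.imwrite("pics/s2.png",cv2.resize(a,None,fx=4,fy=4,interpolation=2))
E
```

```text
time: 12.05
tool_pos: [0.4825, 0.0753, 0.1124]
tool_rot: [0.002, 0.071, 0.997, 0.0]
contact_force: [-0.1, 0.6, -0.3]
gripper_width: 0.72
grasp_force: 66.4
time: 12.35
tool_pos: [0.4806, 0.075, 0.1096]
tool_rot: [-0.0, 0.071, 0.997, 0.0]
contact_force: [0.4, 0.3, -0.3]
gripper_width: 0.719
grasp_force: 66.4
[0.48056343 0.0750192  0.10962458] [ 1.79999940e+02 -4.86534132e-02  1.71831434e+02]
```

View pics/s2.png

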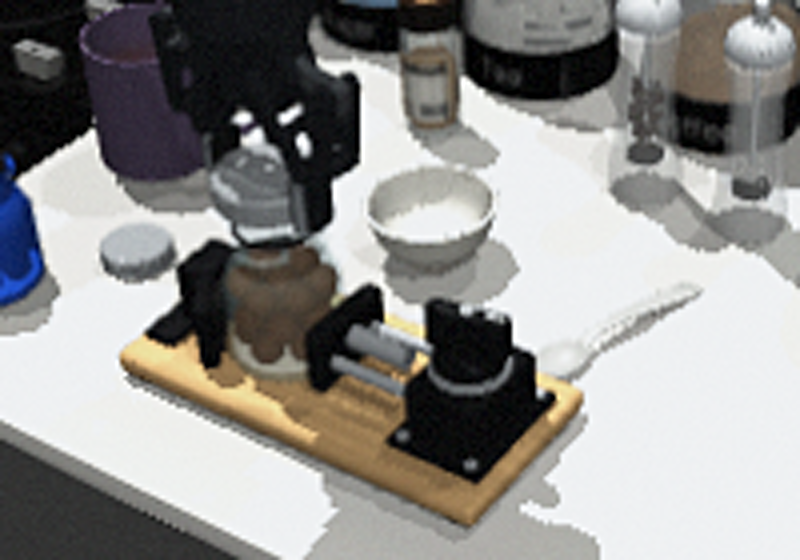

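The scene view shows the lid level in the gripper above the open jar at crop (258,190). The jar stands upright in the clamp with its neck free, and the knob is closed. The lid's centre is about 28 mm above the mouth and its lower edge about 20 mm.

```bash
python3 -c "
from plant import ticket
print(ticket.job_done())"
```

```text
the job is handed in; nothing more can be done
None
```

I handed the job in at about 12.4 s: the clamp knob is turned to its stop, the lid was unscrewed about 77° and lifted free, and it is held level 2–3 cm above the mouth of the still-clamped jar.

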